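# Push the screen frame through the posts to the jig's stop

## Robot

A 6-joint arm with a two-finger parallel gripper is mounted at the origin on the work surface. World frame = base frame: x ahead of the robot, y to its left, z up, the work surface at z = 0. Lengths are in m, angles in rad, forces in N, time in s.
With the tool pointing down it reaches from about 0.4 to 0.825 m from the base axis. Payload 7 kg.
Tool frame: the origin (TCP) lies midway between the tips of the shut fingers; the grasp point (between the pads) lies 19 mm behind it; z points along the fingers, y is the line along which they close (so a half turn about z gives the same grasp; the last joint's range is limited). The gripper opens to 88 mm and grips with 3 to 60 N. Pads are 19 mm wide; open, the fingers measure 130 mm over their backs; the gripper's body (78 mm by 193 mm) begins 47 mm behind the grasp point.
Start: joints at [1.473, 0.359, 0.012, 0, -1.224, -0.288], TCP at [0.254, 0.625, 0.227] pointing down, gripper open.
Joint ranges: [-3.07, 3.07], [-1.43, 2.12], [-1.02, 1.25], [-3.03, 1.67], [-3.05, -0], [-3.03, 3.03]. Speed limits (rad/s): [2.39, 2.39, 3.01, 3.14, 3.14, 3.14].

## Interface

Orientations are given as [roll, pitch, yaw] about the fixed x, y, z axes, in that order (R = Rz(yaw) Ry(pitch) Rx(roll)).
In Python, from station import get_state, grab_frame, calibration, job_done, boxes_of, regions_of, spot_point gives the robot as it stands. The module is installed in compiled form; this text tells all that it offers.
- The arm moves only by the tool arm_command, never from a script. Its argument "commands" is a list of rows, each an object of numbers: "tx", "ty", "tz": the shift along the tool's x, y, z each as a share of 25 cm, from -1 to 1; "twist": the turn about the tool's z as a share of 180 degrees, from -1 to 1. A call has exactly 8 rows; each row is the pose to reach, as a shift and turn from the pose commanded when the call began, along the tool's axes at that moment, turning the shorter way round; what a row does not reach only later rows make up. A row lasts 1/12 s, in which the tool goes at most 41.7 mm and 7.16 degrees, less where a joint would pass 70% of its speed; a pose out of reach is approached as far as the arm can. A call with a number of a shift or a turn outside -1 to 1 is refused whole. A call with a gripper value outside its range is refused whole. "claw" is the opening, from 0 (shut) to 1 (fully open), set as the call begins (left out, the last holds). The fingers move at their own pace and stop on an object; "grip_force" is the grip in N (left out, the last holds). Time passes only in rows, so rows that repeat a pose let the fingers close, or fill a call up. It gives the time, the measured TCP pose, the force, the opening and the grip force at its end, in the units of the state.
- get_state(): the state, without advancing time (a new reading comes with each control period).
- grab_frame(name): name is "scene" or "top"; returns the picture (420x560x3 uint8, red, green, blue); there is no depth.
- calibration(name): a dict with "camera_matrix" (3x3 intrinsics, pixels), "extrinsics" (4x4, takes a point from camera to world coordinates). Camera axes: x right, y down, z forward; pixel columns grow to the right and rows downward; lengths in m; the calibration is good to about 2 mm. A picture is of the moment at which its call begins. calibration takes no time and is no camera call.
- job_done(): hands the job in; it is judged then, once.
Trained networks look in the newest picture that a camera, given by its name, has taken for a name from the list of things; names that differ only in an ending like _2 or _b are one class to them, and where a whole thing is asked for, a point or a joint stands for the part that bears it (a point fixed in the world has none). Each returns a list of dicts, best first, with "score" (0 to 1); they miss things now and then, are a little off and sometimes report something else, mostly with a low value. They report only what shows in the picture. A call takes as long as a camera call.
- boxes_of(query, camera): "rect" ([left, top, right, bottom] in pixels, round what is visible of it).
- regions_of(query, camera): "region" (420x560 bool, what is visible of it) and "rect" ([left, top, right, bottom] in pixels, round what is visible of it).
- spot_point(query, camera): "uv" ([column, row] in pixels: a listed point, or the origin of a listed thing).
The state is a dict: "t": time; "q": joint angles; "qd": joint speeds; "joint_efforts": joint torques, N m; "eef_pos": TCP position; "ee_rot": TCP orientation; "force": force on the tool from outside, world axes, zero at the start; "moment": the same for the moment, N m; "width": finger opening in m; "gripper_force": force on a finger pad.
Only numpy, scipy, OpenCV 4.12 (cv2) and the standard library are available. Lean on these libraries where they do the work, as an engineer would, in place of code of your own. Each camera call takes 0.05 s, during which the arm holds its last target. There are 200 camera calls.

## Task

Push the small bare wooden screen frame along the table, narrow end first, through the gap between the two upright posts of the mesh-stretching jig, and on until it lies flush against the jig's stop bar, still in line with the gap. Keep it flat on the table all the way: never lift or tilt it. Leave the other things on the table where they are.

Things in the scene. Friction and masses are not known exactly. Their poses are not given: they have to be found in the camera images.
- frame: the loose bare frame of plain wood lying flat: 140 mm long (its x), 104 mm wide (its y), 22 mm high, about 0.2 kg. Its four bars are 17 mm wide; the open hole in the middle, down to the table, is 106 mm (x) by 70 mm (y). Origin at its centre on its underside (table level), z up. Either end may go first. It slides on the table with plain friction.
- jig: the mesh-stretching jig, fixed. Origin on the table midway between its two upright round steel posts, at y = -66.5 and +66.5 mm, 22 mm in diameter, 38 mm tall: free gap 111 mm. x points from the gap to the stop bar, the way the frame must go; z up. Blue side rails, up to 8 mm high, run from posts to bar, 62 mm or more from the middle line; bare table between
- jig_stop (a point): middle of the near face of the jig's blue stop bar, at table level, 166 mm along the jig's x from its origin; a frame flush against the bar has its centre 70 mm before it. The bar lies across the jig's x, 224 mm long, 20 mm thick, 25 mm high. Two folded clamps up to 40 mm high lie 35 to 115 mm behind this face.
- tub_a: bystander, to be left alone: lidded round ink tub, 62 mm across, 38 mm high, origin under its centre
- tub_b: bystander, to be left alone: lidded round ink tub, 62 mm across, 38 mm high, origin under its centre
- tub_c: bystander, to be left alone: lidded round ink tub, 62 mm across, 38 mm high, origin under its centre
- squeegee: bystander, to be left alone: squeegee with a wooden grip, 200 mm long (x), about 50 mm wide, 30 mm high, lying flat, origin under the grip's centre
- tape: bystander, to be left alone: cardboard tape core lying flat, 90 mm across, 24 mm high, origin under its centre
- bottle: bystander, to be left alone: white bottle standing upright, 60 mm across, 160 mm tall, origin under its centre
- spatula: bystander, to be left alone: ink spatula 200 mm long (x), lying flat

How it is judged:
By the outcome, as a careful person would: the job done as asked, in the order asked, and still so for the second after the job is handed in, with the robot touching nothing.
It also fails if it takes over 64 s, if anything falls off the work surface, if the arm or the gripper's body presses on something with over 40 N, if the wrist force passes 120 N, or if a joint passes its speed limit or range.

## Working session

There is one attempt and no reset: what is moved stays moved. The work goes in short steps, Python scripts to look and compute and a tool call to move; the robot and the scene stay as the last step left them, time stands still between calls to the robot, and variables do not carry over. Pictures are saved under pics/ and viewed, at most 10 in all, crops included, and the job is handed in when it is done.

Besides the shell and the picture viewer there is one more tool, called after "Call:" as name(argument=value, ...), one argument or row to a line, values as JSON. arm_command: Moves the arm, as the interface text tells. Shift numbers are shares of 25 cm and turn numbers shares of 180 degrees, none past 1 either way. Its arguments: {"type":"object","properties":{"commands":{"type":"array"},"claw":{"type":"number"},"grip_force":{"type":"number"}},"required":["commands"]}

```bash
mkdir -p pics
cat > h.py <<'E'
import numpy as np, cv2
from station import *
def ray(cam,uv,z=0.):
    c=calibration(cam);K=np.array(c["camera_matrix"]);T=np.array(c["extrinsics"])
    d=T[:3,:3]@np.linalg.solve(K,[uv[0],uv[1],1.]);o=T[:3,3]
    return (o+d*(z-o[2])/d[2])[:3]
def proj(cam,p):
    c=calibration(cam);K=np.array(c["camera_matrix"]);T=np.linalg.inv(np.array(c["extrinsics"]))
    q=K@(T[:3,:3]@np.array(p)+T[:3,3]);return q[:2]/q[2]
E
python3 - <<'E'
from h import *
for n in("scene","top"):
    im=grab_frame(n);cv2.imwrite(f"pics/{n}0.png",cv2.cvtColor(im,cv2.COLOR_RGB2BGR))
    print(n,np.round(calibration(n)["extrinsics"],3).tolist())
    for q in("frame","jig","jig_stop","tub_a","squeegee","tape","bottle","spatula"):
        for r in spot_point(q,n)[:4]: print(q,round(r["score"],2),np.round(r["uv"]),np.round(ray(n,r["uv"]),3))
for r in regions_of("frame","top")[:1]:
    m=r["region"].astype(np.uint8);c=max(cv2.findContours(m,0,2)[0],key=cv2.contourArea)
    b=cv2.boxPoints(cv2.minAreaRect(c));print(b,[np.round(ray("top",p,.022),4).tolist() for p in b])
s=get_state();print(s)
E
```

```text
scene [[-0.853, 0.3, -0.428, 1.047], [0.522, 0.451, -0.724, 0.804], [-0.024, -0.84, -0.541, 0.671], [0.0, 0.0, 0.0, 1.0]]
frame 0.83 [246. 198.] [ 0.537 -0.183  0.   ]
jig_stop 0.73 [349. 280.] [0.519 0.236 0.   ]
tub_a 0.73 [244. 272.] [0.697 0.091 0.   ]
tub_a 0.66 [359. 226.] [0.369 0.094 0.   ]
tub_a 0.6 [406. 329.] [0.519 0.402 0.   ]
squeegee 0.91 [170. 223.] [ 0.762 -0.183  0.   ]
tape 0.68 [273. 158.] [ 0.344 -0.353  0.   ]
bottle 0.68 [168. 180.] [ 0.682 -0.401  0.   ]
bottle 0.53 [244. 271.] [0.694 0.088 0.   ]
bottle 0.17 [405. 329.] [0.52  0.401 0.   ]
spatula 0.95 [221. 161.] [ 0.495 -0.425  0.   ]
top [[-0.023, -0.992, 0.122, 0.446], [-1.0, 0.023, -0.003, -0.019], [0.0, -0.122, -0.993, 1.134], [0.0, 0.0, 0.0, 1.0]]
frame 0.74 [337. 226.] [ 0.542 -0.178  0.   ]
jig_stop 0.79 [192. 239.] [0.517 0.235 0.   ]
tub_a 0.92 [132. 242.] [0.51  0.406 0.   ]
tub_a 0.88 [238. 174.] [0.701 0.101 0.   ]
tub_a 0.86 [244. 289.] [0.372 0.088 0.   ]
squeegee 0.91 [336. 154.] [ 0.756 -0.186  0.   ]
tape 0.65 [391. 290.] [ 0.361 -0.324  0.   ]
tape 0.5 [340. 225.] [ 0.547 -0.189  0.   ]
bo
[... 247 characters left out ...]
 -0.2692, 0.022], [0.4572, -0.2213, 0.022]]
{'t': 0.95, 'q': array([ 1.47313011e+00,  3.58573208e-01,  1.18825993e-02,  3.00007024e-06,
       -1.22410855e+00, -2.88095872e-01]), 'qd': array([0.00106067, 0.0005845 , 0.00189708, 0.00102384, 0.00065132,
       0.00197995]), 'joint_efforts': array([ 6.39007703e-04, -5.82383287e+01,  2.93303365e+01,  7.00220615e+00,
        1.24994013e-02, -2.55210449e-05]), 'eef_pos': array([0.25399037, 0.62535394, 0.22657154]), 'ee_rot': array([ 3.14159074e+00, -3.50883140e-06, -3.85761065e-01]), 'force': array([-0.31720152,  0.3970511 ,  0.05335413]), 'moment': array([-0.02974504, -0.05396093,  0.02404763]), 'gripper_force': 0.0, 'width': 0.08730839055423024}
```

View pics/top0.png

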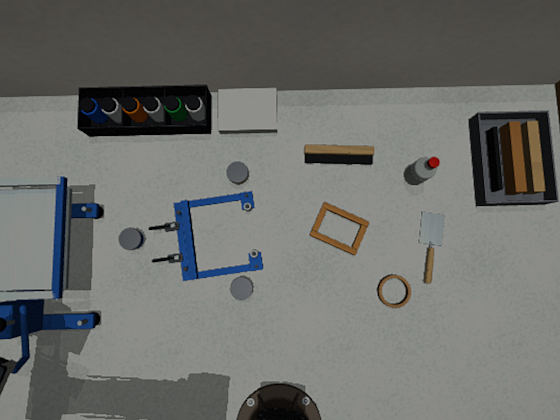

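View pics/scene0.png

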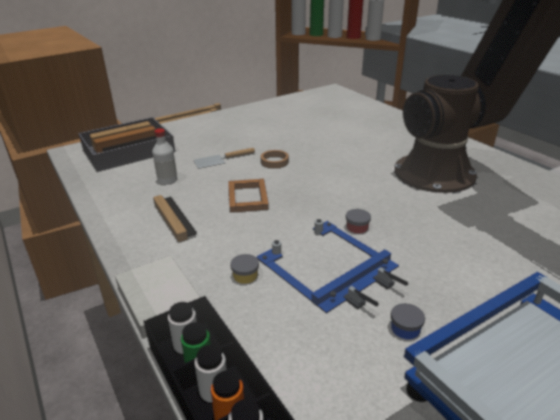

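The top view shows the frame at (340,229), jig posts near (248,206) and (256,254), and the stop bar near (190,240). The tubs sit clear of the approach lane. Next I'll measure the jig closely.

Run:
```python
from h import *
a=cv2.imread("pics/top0.png")[186:286,166:276];b=cv2.imread("pics/scene0.png")[210:310,250:400]
A=cv2.resize(a,None,fx=5.5,fy=5.5,interpolation=2);cv2.imwrite("pics/cropt.png",A)
cv2.imwrite("pics/crops.png",cv2.resize(b,None,fx=5.3,fy=5.3,interpolation=2))
# blue mask edges: near face of stop bar in top view
im=cv2.imread("pics/top0.png").astype(int)
m=((im[...,0]-im[...,2])>50).astype(np.uint8);m[:, :165]=0;m[:,276:]=0;m[:185]=0;m[288:]=0
P=[]
for r in range(213,266,4):
    x=np.where(m[r])[0]; P.append((x.max(),r,x.min()))
print(P)
```

```text
[(np.int64(188), 213, np.int64(175)), (np.int64(189), 217, np.int64(176)), (np.int64(189), 221, np.int64(176)), (np.int64(190), 225, np.int64(179)), (np.int64(190), 229, np.int64(179)), (np.int64(191), 233, np.int64(178)), (np.int64(191), 237, np.int64(178)), (np.int64(192), 241, np.int64(179)), (np.int64(192), 245, np.int64(179)), (np.int64(193), 249, np.int64(179)), (np.int64(260), 253, np.int64(182)), (np.int64(260), 257, np.int64(183)), (np.int64(261), 261, np.int64(181)), (np.int64(262), 265, np.int64(181))]
```

View pics/cropt.png

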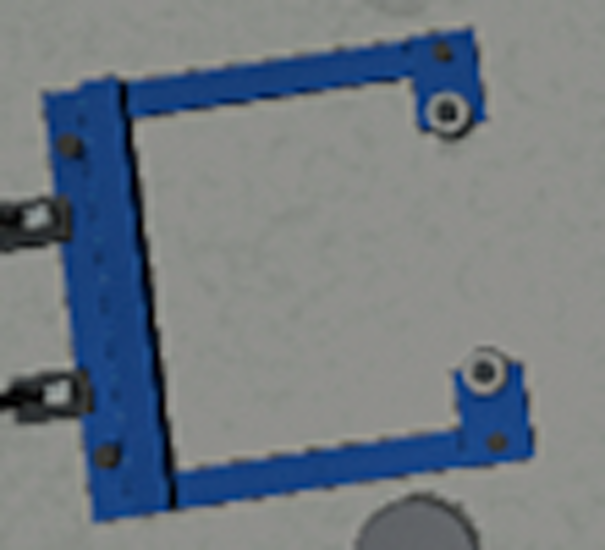

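View pics/crops.png

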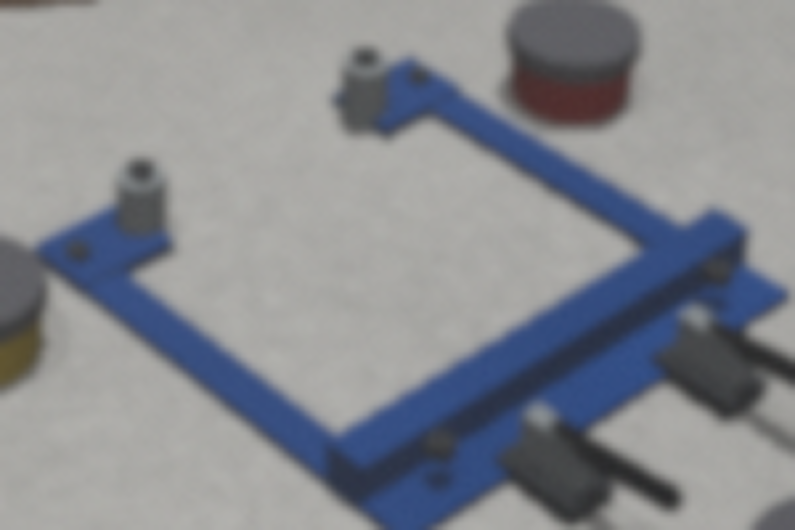

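The crops show post tops at about (247,205.9) and (253.7,253) in the top view, and (318.5,220.4) and (276.2,241.7) in the scene view. The bar's near top edge runs from (187.6,200.5) to (195.8,277.4).

Run:
```python
from h import *
def R(c,u,z): return ray(c,u,z)[:2]
t1,t2=R("top",(247,205.9),.038),R("top",(253.7,253.),.038)
s2,s1=R("scene",(318.5,220.4),.038),R("scene",(276.2,241.7),.038)
for a,b in((t1,t2),(s1,s2)):
    d=b-a;n=np.array([d[1],-d[0]]); n*=np.sign(n[1]);print("posts",a,b,"sep",np.linalg.norm(d),"mid",(a+b)/2,"jig x ang",np.degrees(np.arctan2(n[1],n[0])))
e1,e2=R("top",(187.6,200.5),.025),R("top",(195.8,277.4),.025)
d=e2-e1;n=np.array([d[1],-d[0]]);n*=np.sign(n[1]);print("bar",e1,e2,np.linalg.norm(d),(e1+e2)/2,np.degrees(np.arctan2(n[1],n[0])))
im=cv2.imread("pics/scene0.png").astype(int)
# frame mask in both views, colour based
for n,rc in(("top",(295,190,385,265)),("scene",(220,170,278,216))):
    im=cv2.imread(f"pics/{n}0.png").astype(int);m=((im[...,2]-im[...,0])>45).astype(np.uint8)
    k=np.zeros_like(m);k[rc[1]:rc[3],rc[0]:rc[2]]=1;m*=k
    c=max(cv2.findContours(m,0,2)[0],key=cv2.contourArea);h=cv2.convexHull(c)
    W=np.array([R(n,p,.022) for p in h[:,0]])
    r=cv2.minAreaRect((W*1000).astype(np.float32));print(n,r)
```

```text
posts [0.60192088 0.07410224] [0.47100941 0.05736026] sep 0.13197767513247305 mid [0.53646514 0.06573125] jig x ang 97.28787087160404
posts [0.60315155 0.07820037] [0.47219956 0.06151829] sep 0.1320102787017858 mid [0.53767556 0.06985933] jig x ang 97.25985112364569
bar [0.62304744 0.24257168] [0.40810039 0.2187718 ] 0.2162606486073889 [0.51557391 0.23067174] 96.31830383682906
top ((535.6876831054688, -181.97122192382812), (138.3358917236328, 102.52356719970703), 64.34881591796875)
scene ((536.6536254882812, -177.7960205078125), (136.75880432128906, 99.37308502197266), 64.48171997070312)
```

Call:
arm_command(
  commands=[
    {"tx": 0.75,"ty": 0.85,"tz": 0,"twist": 0.26},
    {"tx": 0.75,"ty": 0.85,"tz": 0,"twist": 0.26},
    {"tx": 0.75,"ty": 0.85,"tz": 0,"twist": 0.26},
    {"tx": 0.75,"ty": 0.85,"tz": 0,"twist": 0.26},
    {"tx": 0.75,"ty": 0.85,"tz": 0,"twist": 0.26},
    {"tx": 0.75,"ty": 0.85,"tz": 0,"twist": 0.26},
    {"tx": 0.75,"ty": 0.85,"tz": 0,"twist": 0.26},
    {"tx": 0.75,"ty": 0.85,"tz": 0,"twist": 0.26},
  ],
  claw=0.2,
  grip_force=10,
)

```text
t: 1.62
eef_pos: [0.3484, 0.353, 0.2271]
ee_rot: [3.141, 0.0, -1.21]
force: [-1.0, -0.5, -0.5]
width: 0.0401
gripper_force: 0.0
```

```bash
cat >> h.py <<'E'
def go(x,y,z,yaw):
    "shares for a move from the present pose to world x,y,z,yaw(deg)"
    s=get_state();p=s["eef_pos"];w=s["ee_rot"][2];d=np.array([x,y,z])-p
    c,n=np.cos(w),np.sin(w)
    t=np.array([c*d[0]+n*d[1],n*d[0]-c*d[1],-d[2]])
    dy=(yaw-np.degrees(w)+180)%360-180
    print("t",round(s["t"],2),"at",np.round(p,4),"yaw",round(np.degrees(w),2),"w",round(s["width"],4),"F",np.round(s["force"],1),"\n shares",np.round(t/.25,3),"twist",round(-dy/180,4))
E
python3 -c "
from h import *
go(.536,-.18,.12,-115.6)"
```

```text
t 1.62 at [0.3484 0.353  0.2271] yaw -69.31 w 0.0401 F [-1.  -0.5 -0.5] 
 shares [2.26  0.051 0.429] twist 0.2572
```

Call:
arm_command(
  commands=[
    {"tx": 1,"ty": 0.02,"twist": 0.25},
    {"tx": 1,"ty": 0.02,"twist": 0.25},
    {"tx": 1,"ty": 0.02,"twist": 0.25},
    {"tx": 1,"ty": 0.02,"twist": 0.25},
    {"tx": 1,"ty": 0.02,"twist": 0.25},
    {"tx": 1,"ty": 0.02,"twist": 0.25},
    {"tx": 1,"ty": 0.02,"twist": 0.25},
    {"tx": 1,"ty": 0.02,"twist": 0.25},
  ],
)

```text
invalid input
```

```bash
python3 -c "
from h import *
go(.536,-.18,.12,-115.6)"
```

```text
t 1.62 at [0.3484 0.353  0.2271] yaw -69.31 w 0.0401 F [-1.  -0.5 -0.5] 
 shares [2.26  0.051 0.429] twist 0.2572
```

All four keys are required in every row.

Call:
arm_command(
  commands=[
    {"tx": 1,"ty": 0.02,"tz": 0,"twist": 0.25},
    {"tx": 1,"ty": 0.02,"tz": 0,"twist": 0.25},
    {"tx": 1,"ty": 0.02,"tz": 0,"twist": 0.25},
    {"tx": 1,"ty": 0.02,"tz": 0,"twist": 0.25},
    {"tx": 1,"ty": 0.02,"tz": 0,"twist": 0.25},
    {"tx": 1,"ty": 0.02,"tz": 0,"twist": 0.25},
    {"tx": 1,"ty": 0.02,"tz": 0,"twist": 0.25},
    {"tx": 1,"ty": 0.02,"tz": 0,"twist": 0.25},
  ],
)

```text
t: 2.28
eef_pos: [0.4336, 0.1207, 0.2268]
ee_rot: [-3.141, 0.0, -1.994]
force: [-0.4, 1.0, -0.6]
width: 0.0176
gripper_force: 0.0
```

```bash
python3 -c "
from h import *
go(.536,-.18,.12,-115.6)"
```

```text
t 2.28 at [0.4336 0.1207 0.2268] yaw -114.26 w 0.0176 F [-0.4  1.  -0.6] 
 shares [ 0.928 -0.868  0.427] twist 0.0074
```

Call:
arm_command(
  commands=[
    {"tx": 0.93,"ty": -0.87,"tz": 0.42,"twist": 0.007},
    {"tx": 0.93,"ty": -0.87,"tz": 0.42,"twist": 0.007},
    {"tx": 0.93,"ty": -0.87,"tz": 0.42,"twist": 0.007},
    {"tx": 0.93,"ty": -0.87,"tz": 0.42,"twist": 0.007},
    {"tx": 0.93,"ty": -0.87,"tz": 0.42,"twist": 0.007},
    {"tx": 0.93,"ty": -0.87,"tz": 0.42,"twist": 0.007},
    {"tx": 0.93,"ty": -0.87,"tz": 0.42,"twist": 0.007},
    {"tx": 0.93,"ty": -0.87,"tz": 0.42,"twist": 0.007},
  ],
)

```text
t: 2.95
eef_pos: [0.5383, -0.1767, 0.1216]
ee_rot: [-3.141, 0.0, -2.006]
force: [0.2, 0.9, 0.0]
width: 0.0175
gripper_force: 0.0
```

```bash
python3 -c "
from h import *
go(.536,-.18,.06,-115.6)"
```

```text
t 2.95 at [ 0.5383 -0.1767  0.1216] yaw -114.92 w 0.0175 F [0.2 0.9 0. ] 
 shares [0.016 0.003 0.246] twist 0.0038
```

Call:
arm_command(
  commands=[
    {"tx": 0.015,"ty": 0.003,"tz": 0.1,"twist": 0.004},
    {"tx": 0.015,"ty": 0.003,"tz": 0.2,"twist": 0.004},
    {"tx": 0.015,"ty": 0.003,"tz": 0.34,"twist": 0.004},
    {"tx": 0.015,"ty": 0.003,"tz": 0.34,"twist": 0.004},
    {"tx": 0.015,"ty": 0.003,"tz": 0.34,"twist": 0.004},
    {"tx": 0.015,"ty": 0.003,"tz": 0.34,"twist": 0.004},
    {"tx": 0.015,"ty": 0.003,"tz": 0.34,"twist": 0.004},
    {"tx": 0.015,"ty": 0.003,"tz": 0.34,"twist": 0.004},
  ],
)

```text
t: 3.62
eef_pos: [0.5364, -0.1787, 0.0393]
ee_rot: [-3.138, 0.001, -2.021]
force: [0.5, -0.1, 0.7]
width: 0.0177
gripper_force: 0.0
```

```bash
python3 -c "
from h import *
go(.536,-.18,.004,-115.6)
im=cv2.cvtColor(grab_frame('scene'),4)[140:230,190:310]
cv2.imwrite('pics/d1.png',cv2.resize(im,None,fx=6,fy=6,interpolation=2))"
```

```text
t 3.62 at [ 0.5364 -0.1787  0.0393] yaw -115.81 w 0.0177 F [ 0.5 -0.1  0.7] 
 shares [ 0.005 -0.001  0.141] twist -0.0011
```

View pics/d1.png

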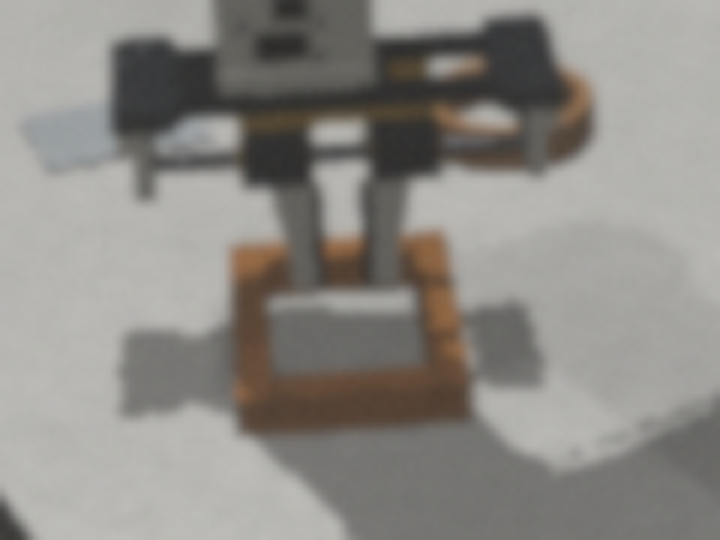

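The fingers are centred over the hole: tips at crop x 290–400, hole 265–425. I'll descend.

Call:
arm_command(
  commands=[
    {"tx": 0.004,"ty": 0,"tz": 0.03,"twist": 0},
    {"tx": 0.004,"ty": 0,"tz": 0.05,"twist": 0},
    {"tx": 0.004,"ty": 0,"tz": 0.07,"twist": 0},
    {"tx": 0.004,"ty": 0,"tz": 0.09,"twist": 0},
    {"tx": 0.004,"ty": 0,"tz": 0.11,"twist": 0},
    {"tx": 0.004,"ty": 0,"tz": 0.13,"twist": 0},
    {"tx": 0.004,"ty": 0,"tz": 0.13,"twist": 0},
    {"tx": 0.004,"ty": 0,"tz": 0.13,"twist": 0},
  ],
)

```text
t: 4.33
eef_pos: [0.5341, -0.1801, 0.0041]
ee_rot: [3.141, -0.001, -2.023]
force: [0.4, -0.3, 0.3]
width: 0.0174
gripper_force: 0.0
```

Call:
arm_command(
  commands=[
    {"tx": 0,"ty": 0,"tz": 0,"twist": 0},
    {"tx": 0,"ty": 0,"tz": 0,"twist": 0},
    {"tx": 0,"ty": 0,"tz": 0,"twist": 0},
    {"tx": 0,"ty": 0,"tz": 0,"twist": 0},
    {"tx": 0,"ty": 0,"tz": 0,"twist": 0},
    {"tx": 0,"ty": 0,"tz": 0,"twist": 0},
    {"tx": 0,"ty": 0,"tz": 0,"twist": 0},
    {"tx": 0,"ty": 0,"tz": 0,"twist": 0},
  ],
  claw=0.32,
  grip_force=3,
)

```text
t: 5.0
eef_pos: [0.5344, -0.1801, 0.0047]
ee_rot: [-3.141, 0.0, -2.023]
force: [-0.4, 0.5, -0.4]
width: 0.0283
gripper_force: 0.0
```

```bash
python3 -c "
from h import *
go(.536,-.18,.006,-115.6)"
```

```text
t 5.0 at [ 0.5344 -0.1801  0.0047] yaw -115.89 w 0.0283 F [-0.4  0.5 -0.4] 
 shares [-0.003 -0.005 -0.005] twist -0.0016
```

Call:
arm_command(
  commands=[
    {"tx": 0,"ty": 0,"tz": 0,"twist": 0},
    {"tx": 0,"ty": 0,"tz": 0,"twist": 0},
    {"tx": 0,"ty": 0,"tz": 0,"twist": 0},
    {"tx": 0,"ty": 0,"tz": 0,"twist": 0},
    {"tx": 0,"ty": 0,"tz": 0,"twist": 0},
    {"tx": 0,"ty": 0,"tz": 0,"twist": 0},
    {"tx": 0,"ty": 0,"tz": 0,"twist": 0},
    {"tx": 0,"ty": 0,"tz": 0,"twist": 0},
  ],
  claw=0.42,
)

```text
t: 5.67
eef_pos: [0.5345, -0.1801, 0.0047]
ee_rot: [-3.141, 0.0, -2.023]
force: [-0.2, -0.5, 0.1]
width: 0.0365
gripper_force: 0.5
```

```bash
python3 -c "
from h import *
go(.536,-.18,.006,-115.6)
im=cv2.cvtColor(grab_frame('scene'),4)[140:230,190:310]
cv2.imwrite('pics/d2.png',cv2.resize(im,None,fx=6,fy=6,interpolation=2))"
```

```text
t 5.67 at [ 0.5345 -0.1801  0.0047] yaw -115.88 w 0.0365 F [-0.2 -0.5  0.1] 
 shares [-0.003 -0.005 -0.005] twist -0.0016
```

View pics/d2.png

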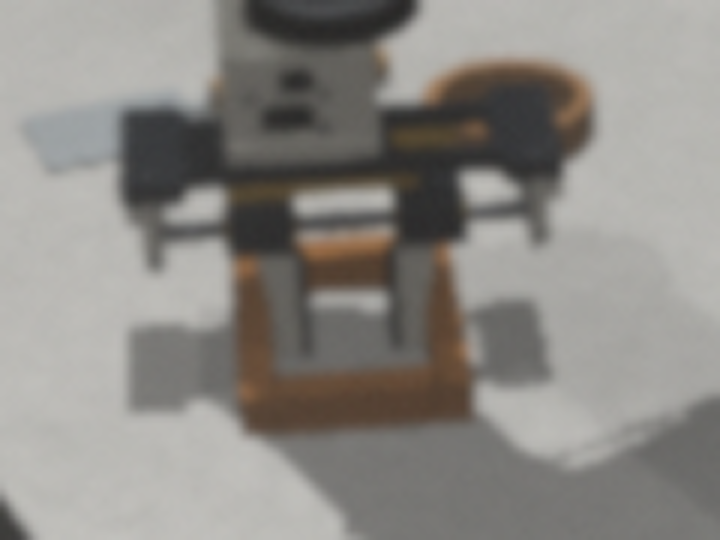

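The fingers fill the hole almost snugly, as the scene crop shows (width 36.5 mm). I'll slacken them slightly, then push on the inner face of the front bar.

Call:
arm_command(
  commands=[
    {"tx": -0.02,"ty": 0,"tz": 0,"twist": 0},
    {"tx": -0.04,"ty": 0,"tz": 0,"twist": 0},
    {"tx": -0.07,"ty": 0,"tz": 0,"twist": 0},
    {"tx": -0.1,"ty": 0,"tz": 0,"twist": 0},
    {"tx": -0.13,"ty": 0,"tz": 0,"twist": 0},
    {"tx": -0.15,"ty": 0,"tz": 0,"twist": 0},
    {"tx": -0.17,"ty": 0,"tz": 0,"twist": 0},
    {"tx": -0.18,"ty": 0,"tz": 0,"twist": 0},
  ],
  claw=0.4,
)

```text
t: 6.38
eef_pos: [0.5542, -0.139, 0.0047]
ee_rot: [3.141, -0.0, -2.022]
force: [-0.9, -2.6, 1.8]
width: 0.0348
gripper_force: 1.0
```

```bash
python3 -c "
from h import *
go(.5496,-.031,.005,-82.8)"
```

```text
t 6.38 at [ 0.5542 -0.139   0.0047] yaw -115.84 w 0.0348 F [-0.9 -2.6  1.8] 
 shares [-0.381  0.205 -0.001] twist -0.1836
```

Call:
arm_command(
  commands=[
    {"tx": -0.05,"ty": 0.015,"tz": 0,"twist": -0.02},
    {"tx": -0.1,"ty": 0.035,"tz": 0,"twist": -0.045},
    {"tx": -0.15,"ty": 0.06,"tz": 0,"twist": -0.07},
    {"tx": -0.2,"ty": 0.09,"tz": 0,"twist": -0.095},
    {"tx": -0.25,"ty": 0.12,"tz": 0,"twist": -0.12},
    {"tx": -0.3,"ty": 0.15,"tz": 0,"twist": -0.145},
    {"tx": -0.345,"ty": 0.18,"tz": 0,"twist": -0.165},
    {"tx": -0.38,"ty": 0.205,"tz": 0,"twist": -0.184},
  ],
)

```text
t: 7.05
eef_pos: [0.5492, -0.0309, 0.0046]
ee_rot: [3.141, -0.0, -1.441]
force: [-0.0, -1.5, -0.2]
width: 0.0351
gripper_force: 0.5
```

```bash
cat > m.py <<'E'
from h import *
import sys
n=sys.argv[1]
im=cv2.cvtColor(grab_frame("top"),4);cv2.imwrite(f"pics/{n}t.png",im)
im2=cv2.cvtColor(grab_frame("scene"),4);cv2.imwrite(f"pics/{n}s.png",im2)
cv2.imwrite(f"pics/{n}.png",np.vstack([cv2.resize(im[180:290,180:360],(720,440),interpolation=2)]))
cv2.imwrite(f"pics/{n}b.png",cv2.resize(im2[170:300,220:400],(792,572),interpolation=2))
E
python3 m.py p1; python3 -c "
from h import *
go(.5446,.008,.005,-82.8)"
```

```text
t 7.15 at [ 0.5494 -0.0305  0.0047] yaw -82.59 w 0.0355 F [0.3 0.3 0.2] 
 shares [-0.155 -0.001 -0.001] twist 0.0012
```

View pics/p1b.png

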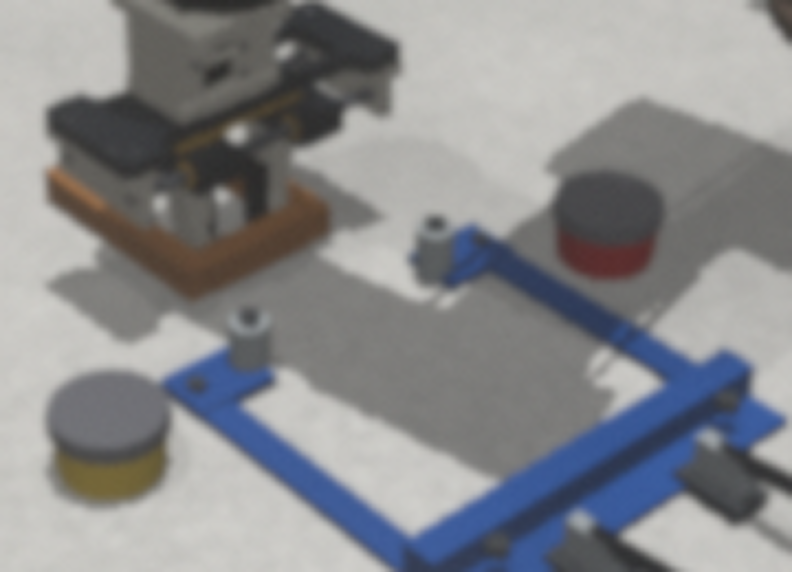

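The frame's front corners show at scene pixels (263.9,231.4) and (294.3,218.2), and the heading looks parallel to the gap. I'll compare them numerically with the posts in the same camera.

```bash
python3 -c "
from h import *
a=ray('scene',(263.9,231.2),.022)[:2];b=ray('scene',(294.3,218.0),.022)[:2]
print(a,b,np.linalg.norm(a-b))
o=np.array([.5377,.0699]);th=np.radians(97.26);x=np.array([np.cos(th),np.sin(th)]);y=np.array([-x[1],x[0]])
for p in(a,b):print((p-o)@x,(p-o)@y)
p=get_state()['eef_pos'][:2];print((p-o)@x,(p-o)@y)
im=cv2.imread('pics/p1t.png').astype(int);m=((im[...,2]-im[...,0])>45).astype(np.uint8);m[:,:255]=0;m[:,340:]=0;m[:200]=0;m[265:]=0
print(m.sum());q=np.array([ray('top',(u,v),.022)[:2] for v,u in np.argwhere(m)]);o=np.array([.5365,.0657])
L=np.c_[(q-o)@x,(q-o)@y];print(L.min(0),L.max(0))
"
```

```text
[0.59421665 0.00791437] [0.50153038 0.00088034] 0.09295279833615422
-0.06863081694074064 -0.048230296996306134
-0.06389549228960394 0.044601806389161176
-0.10105763967250093 0.0010952924952760418
349
[-0.20748836 -0.05309676] [-0.08140375  0.04978904]
```

Call:
arm_command(
  commands=[
    {"tx": -0.018,"ty": 0.002,"tz": 0,"twist": 0.001},
    {"tx": -0.036,"ty": 0.004,"tz": 0,"twist": 0.001},
    {"tx": -0.055,"ty": 0.006,"tz": 0,"twist": 0.001},
    {"tx": -0.075,"ty": 0.006,"tz": 0,"twist": 0.001},
    {"tx": -0.095,"ty": 0.006,"tz": 0,"twist": 0.001},
    {"tx": -0.115,"ty": 0.006,"tz": 0,"twist": 0.001},
    {"tx": -0.13,"ty": 0.006,"tz": 0,"twist": 0.001},
    {"tx": -0.145,"ty": 0.006,"tz": 0,"twist": 0.001},
  ],
)

```text
t: 7.82
eef_pos: [0.5433, 0.0044, 0.0047]
ee_rot: [-3.142, -0.0, -1.448]
force: [0.5, -2.1, 0.7]
width: 0.0348
gripper_force: 1.0
```

```bash
python3 m.py p2; python3 -c "
from h import *
th=np.radians(97.26);x=np.array([np.cos(th),np.sin(th)]);y=np.array([-x[1],x[0]])
p=get_state()['eef_pos'][:2];print(get_state()['ee_rot'],get_state()['width'],get_state()['force'])
for n in 'p1t','p2t':
  im=cv2.imread(f'pics/{n}.png').astype(int);m=((im[...,2]-im[...,0])>45).astype(np.uint8);m[:,:235]=0;m[:,340:]=0;m[:200]=0;m[265:]=0
  q=np.array([ray('top',(u,v),.022)[:2] for v,u in np.argwhere(m)]);o=np.array([.5365,.0657])
  L=np.c_[(q-o)@x,(q-o)@y];print(L.min(0),L.max(0))
  r=cv2.minAreaRect((L*1000).astype(np.float32));print(r)
o=np.array([.5377,.0699]);print((p-o)@x,(p-o)@y)
"
```

```text
[-3.14154827e+00  1.91011958e-04 -1.44716793e+00] 0.03496867234445191 [ 0.16258026  0.76946467 -0.18841564]
[-0.20748836 -0.05309676] [-0.08140375  0.04978904]
((-144.36752319335938, -1.5830001831054688), (126.10090637207031, 102.85086059570312), 0.10226820409297943)
[-0.1720758  -0.05138724] [-0.04428118  0.05180169]
((-108.1895751953125, 0.17919158935546875), (103.20329284667969, 127.7281265258789), 89.94893646240234)
-0.06537756638217457 0.0026581336256950115
```

View pics/p2.png

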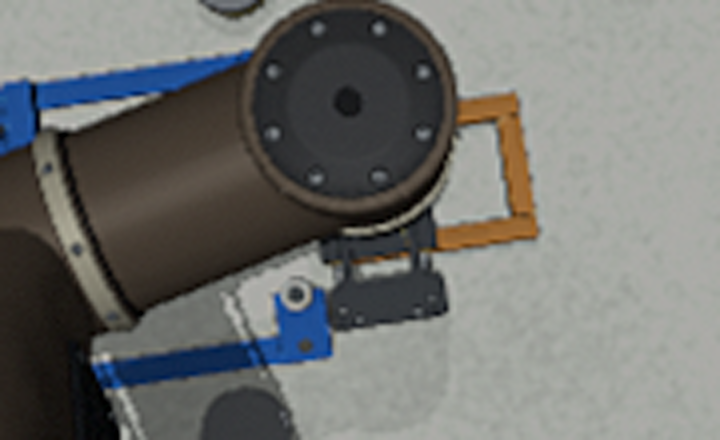

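View pics/p2b.png

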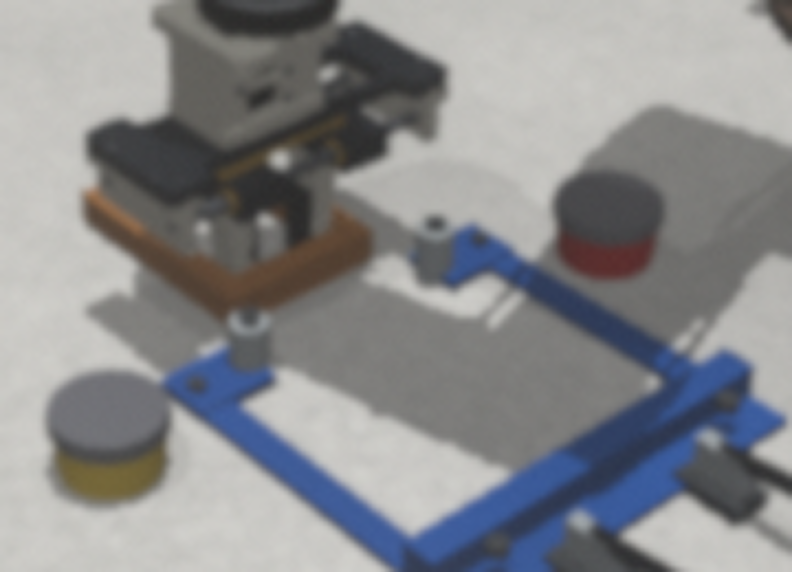

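The frame is centred (0.2 mm off) and parallel to the gap. I'll go straight through.

Call:
arm_command(
  commands=[
    {"tx": -0.035,"ty": 0,"tz": 0,"twist": -0.001},
    {"tx": -0.07,"ty": 0,"tz": 0,"twist": -0.001},
    {"tx": -0.105,"ty": 0,"tz": 0,"twist": -0.001},
    {"tx": -0.14,"ty": 0,"tz": 0,"twist": -0.001},
    {"tx": -0.175,"ty": 0,"tz": 0,"twist": -0.001},
    {"tx": -0.21,"ty": 0.001,"tz": 0,"twist": -0.001},
    {"tx": -0.245,"ty": 0.001,"tz": 0,"twist": -0.001},
    {"tx": -0.28,"ty": 0.001,"tz": 0,"twist": -0.001},
  ],
)

```text
t: 8.58
eef_pos: [0.5343, 0.0745, 0.0046]
ee_rot: [3.141, 0.0, -1.444]
force: [0.9, -1.5, -0.7]
width: 0.0351
gripper_force: 0.4
```

```bash
cat > s.py <<'E'
from h import *
th=np.radians(97.26);x=np.array([np.cos(th),np.sin(th)]);y=np.array([-x[1],x[0]]);o=np.array([.5377,.0699])
s=get_state();p=s['eef_pos'][:2];print('s,lat',(p-o)@x,(p-o)@y,'yaw',np.degrees(s['ee_rot'][2]),s['force'],s['moment'],s['width'])
im=cv2.cvtColor(grab_frame('top'),4).astype(int);m=((im[...,2]-im[...,0])>45).astype(np.uint8);m[:,:190]=0;m[:,320:]=0;m[:200]=0;m[265:]=0
q=np.array([ray('top',(u,v),.022)[:2] for v,u in np.argwhere(m)]);o=np.array([.5365,.0657])
L=np.c_[(q-o)@x,(q-o)@y];print(m.sum(),L.min(0),L.max(0));print(cv2.minAreaRect((L*1000).astype(np.float32)))
E
python3 s.py
```

```text
s,lat 0.004991201121189602 0.0027976215042253994 yaw -82.75067270286642 [ 0.93304776 -1.47868898 -0.69733603] [-0.32161046 -0.11263407 -0.05446485] 0.03509292248538064
447 [-0.10158392 -0.05150208] [0.03175148 0.05147277]
((-34.97956085205078, -0.076934814453125), (102.94596099853516, 133.32826232910156), 89.92298889160156)
```

Front bar is through, centred, with low force.

Call:
arm_command(
  commands=[
    {"tx": -0.035,"ty": 0,"tz": 0,"twist": 0},
    {"tx": -0.07,"ty": 0,"tz": 0,"twist": 0},
    {"tx": -0.105,"ty": 0,"tz": 0,"twist": 0},
    {"tx": -0.14,"ty": 0,"tz": 0,"twist": 0},
    {"tx": -0.175,"ty": 0,"tz": 0,"twist": 0},
    {"tx": -0.21,"ty": 0,"tz": 0,"twist": 0},
    {"tx": -0.245,"ty": 0,"tz": 0,"twist": 0},
    {"tx": -0.28,"ty": 0,"tz": 0,"twist": 0},
  ],
)

```text
t: 9.3
eef_pos: [0.5256, 0.1437, 0.0047]
ee_rot: [3.142, -0.0, -1.444]
force: [-0.4, -2.6, 0.8]
width: 0.0349
gripper_force: 0.9
```

```bash
python3 s.py
```

```text
s,lat 0.07478020835057501 0.002713929162319074 yaw -82.76263035562859 [-0.41781024 -2.56919281  0.78467393] [-0.61312124 -0.07881845 -0.0032369 ] 0.03488474836831832
468 [-0.03264347 -0.05119553] [0.10209212 0.05198976]
((34.601829528808594, 0.2935447692871094), (103.39395141601562, 134.304931640625), 89.61430358886719)
```

Call:
arm_command(
  commands=[
    {"tx": -0.03,"ty": 0,"tz": 0,"twist": 0},
    {"tx": -0.06,"ty": 0,"tz": 0,"twist": 0},
    {"tx": -0.09,"ty": 0,"tz": 0,"twist": 0},
    {"tx": -0.12,"ty": 0,"tz": 0,"twist": 0},
    {"tx": -0.15,"ty": 0,"tz": 0,"twist": 0},
    {"tx": -0.175,"ty": 0,"tz": 0,"twist": 0},
    {"tx": -0.195,"ty": 0,"tz": 0,"twist": 0},
    {"tx": -0.21,"ty": 0,"tz": 0,"twist": 0},
  ],
)

```text
t: 10.02
eef_pos: [0.519, 0.1957, 0.0047]
ee_rot: [-3.142, -0.0, -1.444]
force: [-0.4, -2.9, 0.4]
width: 0.0347
gripper_force: 1.1
```

Call:
arm_command(
  commands=[
    {"tx": -0.002,"ty": 0,"tz": 0,"twist": 0},
    {"tx": -0.004,"ty": 0,"tz": 0,"twist": 0},
    {"tx": -0.006,"ty": 0,"tz": 0,"twist": 0},
    {"tx": -0.008,"ty": 0,"tz": 0,"twist": 0},
    {"tx": -0.01,"ty": 0,"tz": 0,"twist": 0},
    {"tx": -0.012,"ty": 0,"tz": 0,"twist": 0},
    {"tx": -0.014,"ty": 0,"tz": 0,"twist": 0},
    {"tx": -0.016,"ty": 0,"tz": 0,"twist": 0},
  ],
)

```text
t: 10.68
eef_pos: [0.5185, 0.1988, 0.0046]
ee_rot: [3.141, -0.0, -1.445]
force: [-0.2, -1.6, 0.8]
width: 0.0349
gripper_force: 0.7
```

```bash
python3 s.py
```

```text
s,lat 0.13033937423856815 0.0027341175756502687 yaw -82.77626964468877 [-0.18790887 -1.57026104  0.78156313] [-0.44896465 -0.13332743 -0.02188134] 0.034914155641224694
492 [ 0.02214501 -0.05088974] [0.15817207 0.05225307]
((90.25216674804688, 0.5498466491699219), (136.46868896484375, 102.71485900878906), 0.3646363914012909)
```

Call:
arm_command(
  commands=[
    {"tx": -0.002,"ty": 0,"tz": 0,"twist": 0},
    {"tx": -0.004,"ty": 0,"tz": 0,"twist": 0},
    {"tx": -0.006,"ty": 0,"tz": 0,"twist": 0},
    {"tx": -0.008,"ty": 0,"tz": 0,"twist": 0},
    {"tx": -0.01,"ty": 0,"tz": 0,"twist": 0},
    {"tx": -0.012,"ty": 0,"tz": 0,"twist": 0},
    {"tx": -0.014,"ty": 0,"tz": 0,"twist": 0},
    {"tx": -0.016,"ty": 0,"tz": 0,"twist": 0},
  ],
)

```text
t: 11.4
eef_pos: [0.518, 0.2027, 0.0046]
ee_rot: [3.141, -0.0, -1.445]
force: [2.5, -4.9, 1.1]
width: 0.0352
gripper_force: 2.7
```

Call:
arm_command(
  commands=[
    {"tx": -0.001,"ty": 0,"tz": 0,"twist": 0},
    {"tx": -0.002,"ty": 0,"tz": 0,"twist": 0},
    {"tx": -0.003,"ty": 0,"tz": 0,"twist": 0},
    {"tx": -0.004,"ty": 0,"tz": 0,"twist": 0},
    {"tx": -0.005,"ty": 0,"tz": 0,"twist": 0},
    {"tx": -0.006,"ty": 0,"tz": 0,"twist": 0},
    {"tx": -0.007,"ty": 0,"tz": 0,"twist": 0},
    {"tx": -0.008,"ty": 0,"tz": 0,"twist": 0},
  ],
)

```text
t: 12.07
eef_pos: [0.5179, 0.2028, 0.0046]
ee_rot: [3.14, -0.003, -1.445]
force: [6.3, -13.4, 1.0]
width: 0.0356
gripper_force: 7.3
```

```bash
python3 s.py
```

```text
s,lat 0.13429552639889747 0.0028104045792995357 yaw -82.7946921252647 [  6.25821896 -13.36295845   0.95277636] [-4.88051027 -2.71785614 -0.18103366] 0.035555941609247646
491 [ 0.02593058 -0.05046915] [0.16367229 0.05225307]
((94.95204162597656, 0.8224258422851562), (137.9004669189453, 102.38957977294922), 0.27248579263687134)
```

Call:
arm_command(
  commands=[
    {"tx": -0.002,"ty": 0,"tz": 0,"twist": 0},
    {"tx": -0.003,"ty": 0,"tz": 0,"twist": 0},
    {"tx": -0.004,"ty": 0,"tz": 0,"twist": 0},
    {"tx": -0.005,"ty": 0,"tz": 0,"twist": 0},
    {"tx": -0.006,"ty": 0,"tz": 0,"twist": 0},
    {"tx": -0.006,"ty": 0,"tz": 0,"twist": 0},
    {"tx": -0.006,"ty": 0,"tz": 0,"twist": 0},
    {"tx": -0.006,"ty": 0,"tz": 0,"twist": 0},
  ],
)

```text
t: 12.78
eef_pos: [0.5179, 0.2028, 0.0046]
ee_rot: [3.14, -0.004, -1.445]
force: [11.0, -19.4, 1.6]
width: 0.0349
gripper_force: 10.3
```

```bash
python3 s.py
```

```text
s,lat 0.13436904729107663 0.0028402648447885775 yaw -82.80998306176103 [ 11.03474237 -19.41485859   1.61107834] [-7.04034711 -3.91704868 -0.18705679] 0.034888245549652155
494 [ 0.02593058 -0.05062169] [0.16367229 0.05225307]
((94.95204162597656, 0.8224258422851562), (137.9004669189453, 102.38957977294922), 0.27248579263687134)
```

The rear edge sits at 25.9 mm (26 expected), pressed flush and parallel. I'll narrow the fingers, back off and lift.

Call:
arm_command(
  commands=[
    {"tx": 0,"ty": 0,"tz": 0,"twist": 0},
    {"tx": 0,"ty": 0,"tz": 0,"twist": 0},
    {"tx": 0,"ty": 0,"tz": 0,"twist": 0},
    {"tx": 0,"ty": 0,"tz": 0,"twist": 0},
    {"tx": 0.01,"ty": 0,"tz": 0,"twist": 0},
    {"tx": 0.03,"ty": 0,"tz": 0,"twist": 0},
    {"tx": 0.07,"ty": 0,"tz": 0,"twist": 0},
    {"tx": 0.1,"ty": 0,"tz": 0,"twist": 0},
  ],
  claw=0.22,
)

```text
t: 13.5
eef_pos: [0.5208, 0.1812, 0.0047]
ee_rot: [-3.141, 0.0, -1.444]
force: [-0.3, 0.2, -0.1]
width: 0.0195
gripper_force: 0.0
```

```bash
python3 s.py
```

```text
s,lat 0.11254680766772063 0.0027136141556324592 yaw -82.7370350174158 [-0.29237854  0.16664355 -0.06907856] [ 0.08003139 -0.01545903 -0.02357318] 0.019477089939739574
451 [ 0.02593058 -0.05075576] [0.16367229 0.05240602]
((94.48177337646484, 0.4108428955078125), (102.94512939453125, 137.5587158203125), 89.52139282226562)
```

Free, with the frame unmoved. Next I'll lift straight up, then retreat towards the start side for a clear look.

Call:
arm_command(
  commands=[
    {"tx": 0,"ty": 0,"tz": -0.05,"twist": 0},
    {"tx": 0,"ty": 0,"tz": -0.12,"twist": 0},
    {"tx": 0,"ty": 0,"tz": -0.24,"twist": 0},
    {"tx": 0,"ty": 0,"tz": -0.36,"twist": 0},
    {"tx": 0,"ty": 0,"tz": -0.5,"twist": 0},
    {"tx": 0,"ty": 0,"tz": -0.62,"twist": 0},
    {"tx": 0,"ty": 0,"tz": -0.75,"twist": 0},
    {"tx": 0,"ty": 0,"tz": -0.8,"twist": 0},
  ],
)

```text
t: 14.22
eef_pos: [0.5224, 0.1823, 0.2098]
ee_rot: [-3.135, 0.003, -1.444]
force: [1.4, 1.1, 0.7]
width: 0.0193
gripper_force: 0.0
```

Call:
arm_command(
  commands=[
    {"tx": 1,"ty": 0,"tz": 0,"twist": 0},
    {"tx": 1,"ty": 0,"tz": 0,"twist": 0},
    {"tx": 1,"ty": 0,"tz": 0,"twist": 0},
    {"tx": 1,"ty": 0,"tz": 0,"twist": 0},
    {"tx": 1,"ty": 0,"tz": 0,"twist": 0},
    {"tx": 1,"ty": 0,"tz": 0,"twist": 0},
    {"tx": 1,"ty": 0,"tz": 0,"twist": 0},
    {"tx": 1,"ty": 0,"tz": 0,"twist": 0},
  ],
)

```text
t: 14.88
eef_pos: [0.552, -0.0687, 0.2044]
ee_rot: [3.141, 0.0, -1.449]
force: [0.1, 0.8, 0.8]
width: 0.0198
gripper_force: 0.0
```

```bash
python3 s.py; python3 m.py p3; python3 -c "
import cv2
a=cv2.imread('pics/p3t.png')[186:286,166:286]
cv2.imwrite('pics/fin.png',cv2.resize(a,None,fx=5.5,fy=5.5,interpolation=2))"
```

```text
s,lat -0.13932783172033594 0.003327616502034353 yaw -83.01014284236426 [0.13399589 0.82025662 0.7854053 ] [ 0.10709931 -0.06236826 -0.00362173] 0.01983812154395213
151 [-0.11286154  0.0156841 ] [0.08521153 0.05140952]
((-11.747947692871094, 25.753210067749023), (199.2615203857422, 34.52641677856445), 9.496785163879395)
```

View pics/fin.png

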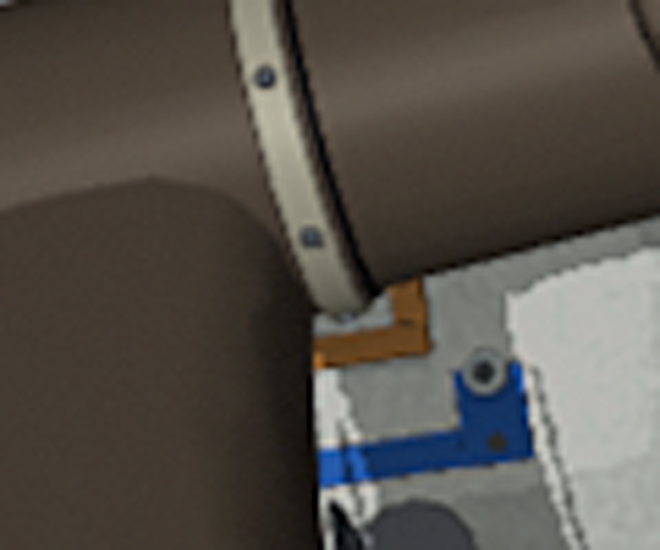

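The arm blocks most of the top view here; only the rear corner at (243,243) shows. I've used all my picture views, so I'll check numerically in the scene camera.

```bash
python3 -c "
from h import *
th=np.radians(97.26);x=np.array([np.cos(th),np.sin(th)]);y=np.array([-x[1],x[0]]);o=np.array([.5377,.0699])
im=cv2.imread('pics/p3s.png').astype(int);m=((im[...,2]-im[...,0])>40).astype(np.uint8);k=m*0;k[210:300,265:372]=1;m*=k
c=max(cv2.findContours(m,0,2)[0],key=cv2.contourArea);h=cv2.convexHull(c)[:,0]
L=np.array([ray('scene',p,.022)[:2]-o for p in h]);L=np.c_[L@x,L@y];print(m.sum(),L.min(0),L.max(0));print(cv2.minAreaRect((L*1000).astype(np.float32)))
print(cv2.approxPolyDP(h,3,True)[:,0].tolist(), np.round(proj('scene',[*(o+.096*x),.022])))
for q in('tub_a','bottle','squeegee','tape','spatula'):
  for r in spot_point(q,'scene')[:3]: print(q,round(r['score'],2),np.round(r['uv']))
"
```

```text
622 [ 0.02969338 -0.05202854] [0.15962123 0.05311756]
((95.02128601074219, 0.7680282592773438), (104.42407989501953, 129.82835388183594), 89.22270202636719)
[[293, 250], [322, 235], [363, 260], [329, 279]] [327. 256.]
tub_a 0.96 [360. 227.]
tub_a 0.87 [402. 328.]
tub_a 0.66 [242. 272.]
bottle 0.91 [170. 183.]
squeegee 0.72 [172. 220.]
```

```bash
python3 -c "
from station import *
print(job_done())"
```

```text
the job is handed in; nothing more can be done
None
```

The frame was pushed flat, narrow end first, through the gap to the stop bar, and the job is handed in at about 15 s; the last camera check put it about 1 mm from flush, under 1 mm off-centre and under 1° off line, with the tubs, bottle and squeegee where they were (tape and spatula not re-found in that check, though never approached).

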